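# Roll a mailing tube into the saddle of the capping rest and swing the hold-down over

### The arm

A 6-joint arm with a two-finger parallel gripper is mounted at the origin on the work surface; the furniture and walls round the work are solid. World frame = base frame: x ahead of the robot, y to its left, z up, the work surface at z = 0. Lengths are in m, angles in rad, forces in N, time in s.
With the tool pointing down it reaches from about 0.35 to 0.875 m from the base axis. Payload 15.5 kg.
Tool frame: the origin (TCP) lies at the very end of the fingers, on their centre line; the grasp point (between the pads) lies 19 mm behind it; z points along the fingers, y is the line along which they close (so a half turn about z gives the same grasp; the last joint's range is limited). The gripper opens to 85 mm and grips with 20 to 120 N. Pads are 22 mm wide; open, the fingers measure 114 mm over their backs; the gripper's body (76 mm by 85 mm) begins 54 mm behind the grasp point. The pads swing forward as they close: fully open they stand 13 mm farther back than shut.
Start: joints at [1.244, 0.494, 1.345, -0, 1.302, -0.096], TCP at [0.143, 0.608, 0.231] pointing down, gripper open.
Joint ranges: [-2.91, 2.91], [-0.82, 2.16], [0.22, 2.67], [-1.22, 4.37], [0.12, 2.79], [-3.08, 3.08]. Speed limits (rad/s): [1.89, 1.89, 2.57, 3.01, 3.01, 3.01].

### API

Orientations are given as a rotation vector (axis times angle).
In Python, from station import ctrl gives the robot as it stands. The module is installed in compiled form; this text tells all that it offers.
- The arm moves only by the tool jog_arm, never from a script. Its argument "deltas" is a list that holds one entry, the list of rows, each a list of 7 numbers: the turn, a rotation vector about the tool's x, y, z in rad, then the shift along the tool's x, y, z in m, then the closure in counts, from 0 (fully open) to 255 (shut). A call has 1 to 20 rows; each row is the pose to reach, as a shift and turn from the pose commanded when the call began, along the tool's axes at that moment; what a row does not reach only later rows make up. A row lasts 1/8 s, in which the tool goes at most 62.5 mm and 10.7 degrees, less where a joint would pass 70% of its speed; a pose out of reach is approached as far as the arm can. A call with a gripper value outside its range is refused whole. The fingers move at their own pace and stop on an object; "newtons" is the grip in N (left out, the last holds). Time passes only in rows, so rows that repeat a pose let the fingers close. It gives the time, the measured TCP pose, the force, the opening and the grip force at its end, in the units of the state.
- ctrl.sense(): the state, without advancing time (a new reading comes with each control period).
- ctrl.read_camera(name): name is "scene" or "top" or "wrist"; returns a dict with "frame" (384x512x3 uint8, red, green, blue), "fx", "fy", "cx", "cy" (pixels), "world_from_camera" (4x4, takes a point from camera to world coordinates). Camera axes: x right, y down, z forward; pixel columns grow to the right and rows downward; lengths in m; the calibration is good to about 2 mm. A picture is of the moment at which its call begins. There is no depth.
- ctrl.hand_in(): hands the job in; it is judged then, once.
Trained networks look in the newest picture that a camera, given by its name, has taken for a name from the list of things; names that differ only in an ending like _2 or _b are one class to them, and where a whole thing is asked for, a point or a joint stands for the part that bears it (a point fixed in the world has none). Each returns a list of dicts, best first, with "p" (0 to 1); they miss things now and then, are a little off and sometimes report something else, mostly with a low value. They report only what shows in the picture. A call takes as long as a camera call. They do not tell look-alikes from the thing itself.
- ctrl.masks_of(camera, target): "mask" (384x512 bool, what is visible of it).
- ctrl.landmark_of(camera, target): "location" ([x, y, z] in m, in the coordinates of the camera as it stood for that picture, good to about 4 mm: a listed point, or the origin of a listed thing).
The state is a dict: "time": time; "joint_pos": joint angles; "qd": joint speeds; "tau": joint torques, N m; "tcp_pos": TCP position; "tcp_rot": TCP orientation; "ft_force": force on the tool from outside, world axes, zero at the start; "wrist_torque": the same for the moment, N m; "gripper_width": finger opening in m; "gripper_force": force on a finger pad.
Only numpy, scipy, OpenCV 4.12 (cv2) and the standard library are available. Lean on these libraries where they do the work, as an engineer would, in place of code of your own. Each camera call takes 0.05 s, during which the arm holds its last target. There are 200 camera calls.

### The job

With the fingertips on top of the mailing tube, roll it along the wooden rest until it drops into the saddle (the gap between the deck boards) and lies still, without running past, then push the upright hold-down arm over so that its rubber pad rests on the tube. Leave the arm up until the tube is in the saddle, and touch the tube only on its upper half. Only push and press: grip and lift nothing, and leave the things around the rest where they are.

Things in the scene. Friction and masses are not known exactly. Their poses are not given: they have to be found in the camera images.
- rest: Fixed wooden rest: two pale deck boards, flat tops 27 mm above the bench, 195 mm wide (x). Origin on the bench under the middle of the saddle; x points away from the robot along the saddle, y to the robot's left. Infeed board y 20 to 235 mm, with an 18 mm high stop bar at its left end; outfeed board y -100 to -20 mm, open-ended. A 118 mm high post (x -136 to -112, y -18 to 18 mm) carries the arm.
- tube: Closed brown cardboard mailing tube, white end plugs, paper band near one end; diameter 76 mm, length 180 mm, 0.13 to 0.22 kg, friction about 0.6. Origin at its middle on its axis; x is its axis, y and z turn as it rolls. Starts on the infeed board, nearly parallel to the saddle, axis 72 to 168 mm left of it and 65 mm above the bench (top at 103 mm). Rolls easily, comes to rest soon when let go.
- saddle (a point): Where the middle of the tube lies when seated: 59.3 mm above the bench, over the middle of the saddle, the 40 mm wide, 15 mm deep gap between the two deck boards, which runs along the rest's x. Axes as the rest's. The tube tips in by itself once its axis is less than 20 mm from the saddle's middle line; seated, its top is 97.3 mm above the bench and it stays there.
- holddown (a joint): Angle of the hold-down arm (rad): 0 = level, pad resting on a seated tube; pi/2 = upright; 1.9 = leaning back towards the robot on its stop; -0.12 = lowest, without a tube. Starts at 1.6 to 1.85. Light (0.11 kg), hinge friction 0.03 N m: stays where left within about 25 degrees of upright; pushed further away from the robot it falls by its own weight onto the tube.
- holddown_hinge (a point): Hinge axis of the hold-down arm (along the rest's y), on the post at the near end of the saddle: 124 mm nearer to the robot than the saddle's middle, 107 mm above the bench.
- holddown_tip (a point): Middle of the black grip roll (diameter 25 mm, 24 mm long) at the free end of the hold-down arm, 112 mm from the hinge. The arm is a 24 mm wide aluminium bar with a round rubber pad under it, 75 mm from the hinge. Upright, the tip is 219 mm above the bench; down on the seated tube, 111 mm.
- staple_box: Small box of staples, 50x85x30 mm, lying on the bench to the left on the near side; not part of the job. Origin at the centre of its underside.
- tape_mask: Roll of masking tape lying flat, diameter 98 mm, 36 mm high, left of the rest; not part of the job. Origin at the centre of its underside.
- tape_measure: Tape measure, 38x72x68 mm, on the bench to the right of the rest; not part of the job. Origin at the centre of its underside.
- marker_green: Marker pen lying flat, 135 mm long, 18 mm thick, on the bench nearer to the robot than the rest; not part of the job. Origin at the centre of its underside.
Not all that is in view belongs to the job. Leave any turquoise look-alike of the tube alone.

How it is judged:
On the way, in this order (a step that is already met when the one before it is completed fails the run):
1. the tube lies still in the saddle while the hold-down arm is still up (y of tube in the frame of rest between -0.008 and 0.008 m and z of tube in the frame of rest below 0.0622 m and angle between the x axis of tube and the x axis of rest, either way round below 0.08 rad and linear speed of tube below 0.03 m/s and value of joint holddown above 1.1 rad), for 0.2 s.
2. the hold-down arm is down on the tube in the saddle (y of tube in the frame of rest between -0.008 and 0.008 m and z of tube in the frame of rest below 0.0622 m and angle between the x axis of tube and the x axis of rest, either way round below 0.08 rad and linear speed of tube below 0.03 m/s and value of joint holddown below 0.045 rad and contact force between holddown and tube above 0.05 N), for 0.2 s.
At the end, for the whole second after the job is handed in: The tube lies still (under 0.03 m/s) in the saddle, its axis within 8 mm of the saddle's middle line, dropped to less than 62.2 mm above the bench and parallel to the saddle within 0.08 rad; the hold-down arm is within 0.045 rad of level with its pad resting on the tube (more than 0.05 N) (all of step 2 and value of joint holddown above -0.045 rad); the robot touches nothing.
It fails at once if the tube is lifted (its middle more than 10 mm above its rolling height) (z of tube in the frame of rest above 0.075 m).
It fails at once if the tube runs past the saddle (more than 18 mm beyond its middle) or off the rest (y of tube in the frame of rest below -0.018 m or z of tube in the frame of rest below 0.05 m).
It fails at once if the fingers touch the lower half of the tube (grasp point under 80 mm above the bench while touching it) (contact force between the fingers and tube above 0.5 N and height (world z) of the grasp point below 0.08 m).
It fails at once if the hold-down arm is let down before the tube is in the saddle (value of joint holddown below 0.9 rad and y of tube in the frame of rest above 0.012 m).
It fails at once if a thing lying around the rest is moved (over 20 mm) (distance of any of staple_box, tape_mask, tape_measure, marker_green from where it was at the start of the episode above 0.02 m).
It also fails if it takes over 64 s, if anything falls off the work surface, if the arm or the gripper's body presses on something with over 40 N, if the wrist force passes 120 N, or if a joint passes its speed limit or range.

## Working session

There is one attempt and no reset: what is moved stays moved. The work goes in short steps, Python scripts to look and compute and a tool call to move; the robot and the scene stay as the last step left them, time stands still between calls to the robot, and variables do not carry over. Pictures are saved under pics/ and viewed, at most 10 in all, crops included, and the job is handed in when it is done.

Besides the shell and the picture viewer there is one more tool, called after "Request:" as name(argument=value, ...), one argument or row to a line, values as JSON. jog_arm: Moves the arm, as the interface text tells. Its arguments: {"type":"object","properties":{"deltas":{"type":"array"},"newtons":{"type":"number"}},"required":["deltas"]}

```bash
mkdir -p pics; cat > h.py <<'E'
from station import ctrl
import numpy as np, cv2
from scipy.spatial.transform import Rotation as R
def shot(c,fn=None):
    d=ctrl.read_camera(c)
    if fn: cv2.imwrite('pics/'+fn,d['frame'][:,:,::-1])
    return d
def loc(c,d,t):
    T=np.array(d['world_from_camera']);out=[]
    for r in ctrl.landmark_of(c,t)[:3]:
        p=np.array(r['location']);w=T[:3,:3]@p+T[:3,3]
        out.append((round(r['p'],2),w.round(4).tolist(),[int(d['fx']*p[0]/p[2]+d['cx']),int(d['fy']*p[1]/p[2]+d['cy'])]))
    return out
E
python3 - <<'E'
from h import *
s=ctrl.sense();print(s['tcp_pos'],s['tcp_rot'],s['time'])
ims=[]
for c in ['scene','top']:
    d=shot(c);ims.append(d['frame'])
    for t in ['tube','saddle','rest','holddown_hinge','holddown_tip','staple_box','tape_mask','tape_measure','marker_green']:
        print(c,t,loc(c,d,t))
cv2.imwrite('pics/a.png',cv2.resize(np.vstack(ims),None,fx=.78,fy=.78)[:,:,::-1])
cv2.imwrite('pics/top.png',ims[1][:,:,::-1]);cv2.imwrite('pics/scene.png',ims[0][:,:,::-1])
E
```

```text
[0.14288282 0.60808215 0.23069906] [-3.61751688e-01 -3.12044311e+00  1.89170795e-03] 0.0
scene tube [(0.86, [0.6267, 0.0238, 0.0622], [304, 194]), (0.59, [0.3463, -0.1506, 0.0393], [251, 283])]
scene saddle [(0.94, [0.6104, -0.0516, 0.0591], [314, 214])]
scene rest [(0.76, [0.6113, -0.0528, 0.0013], [312, 226])]
scene holddown_hinge [(0.49, [0.4898, -0.0372, 0.1056], [277, 217])]
scene holddown_tip [(0.64, [0.4837, -0.0331, 0.2159], [277, 191]), (0.34, [0.5881, 0.4483, 0.0012], [230, 130])]
scene staple_box []
scene tape_mask [(0.85, [0.593, 0.4505, 0.0022], [231, 129])]
scene tape_measure [(0.77, [0.4307, -0.3068, 0.0008], [308, 324])]
scene marker_green [(0.45, [0.3535, 0.2459, -0.0052], [194, 191])]
top tube [(0.97, [0.3452, -0.1543, 0.0381], [336, 233]), (0.75, [0.6262, 0.0254, 0.0625], [272, 134])]
top saddle [(0.6, [0.6146, -0.0525, 0.0608], [300, 138])]
top rest [(0.71, [0.6172, -0.0563, 0.0023], [298, 141]), (0.2, [0.4289, -0.3024, 0.0029], [383, 204])]
top holddown_hinge [(0.6, [0.4898, -0.0319, 0.1069], [295, 180])]
top holddown_tip [(0.69, [0.4875, -0.0351, 0.2206], [301, 176])]
top staple_box [(0.95, [0.4146, 0.3801, 0.0013], [150, 211]), (0.41, [0.6116, -0.053, 0.0586], [300, 139])]
top tape_mask [(0.75, [0.5895, 0.4503, -0.0007], [128, 152])]
top tape_measure [(0.94, [0.427, -0.3017, 0.0006], [383, 205])]
top marker_green [(0.85, [0.3519, 0.2513, 0.002], [194, 232])]
```

View pics/a.png

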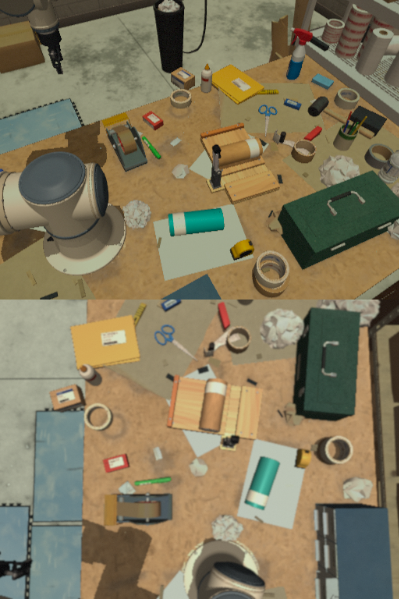

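The brown tube on the rest is at top pixel (272,134). The turquoise look-alike is at (336,233), and the tape rolls are at other spots. I choose the brown one, and check it and the yaw angles in a close crop.

```bash
python3 - <<'E'
from h import *
d=shot('top');T=np.array(d['world_from_camera'])
def ray(u,v,z):
    r=T[:3,:3]@np.array([(u-d['cx'])/d['fx'],(v-d['cy'])/d['fy'],1]);o=T[:3,3]
    return o+r*(z-o[2])/r[2]
print('cam',T[:3,3].round(3))
for m in ctrl.masks_of('top','tube')[:3]:
    M=m['mask'].astype(np.uint8);v,u=np.nonzero(M)
    (c,s,a)=cv2.minAreaRect(np.c_[u,v].astype(np.float32))
    b=cv2.boxPoints((c,s,a));P=np.array([ray(*q,0.065)[:2] for q in b])
    e=[P[1]-P[0],P[2]-P[1]];L=max(e,key=np.linalg.norm)
    print(m['p'],c,s,'cen',P.mean(0).round(4),'yaw',np.arctan2(L[1],L[0]),[np.linalg.norm(x).round(3) for x in e])
# wooden boards edges: hinge-saddle yaw
for m in ctrl.masks_of('top','rest')[:1]:
    M=m['mask'].astype(np.uint8);v,u=np.nonzero(M)
    b=cv2.boxPoints(cv2.minAreaRect(np.c_[u,v].astype(np.float32)));P=np.array([ray(*q,0.027)[:2] for q in b]);print(P.round(4).tolist())
    for i in range(4):
        L=P[i]-P[i-1];print(np.arctan2(L[1],L[0]),np.linalg.norm(L))
f=d['frame'][85:200,200:350];cv2.imwrite('pics/b.png',cv2.resize(f,None,fx=5,fy=5,interpolation=cv2.INTER_CUBIC)[:,:,::-1])
E
```

```text
cam [0.382 0.085 1.144]
0.95 (336.0500183105469, 234.3500213623047) (28.144271850585938, 66.40782928466797) cen [ 0.3452 -0.1467] yaw -0.344848598301896 [np.float64(0.183), np.float64(0.078)]
0.74 (272.69329833984375, 134.8011474609375) (27.659835815429688, 69.03138732910156) cen [0.625  0.0248] yaw -0.15782408247291255 [np.float64(0.197), np.float64(0.078)]
0.46 (125.5, 150.0) (34.0, 37.0) cen [0.5839 0.4365] yaw -1.5769951023476743 [np.float64(0.103), np.float64(0.096)]
[[0.4984, 0.2054], [0.7505, 0.1671], [0.6955, -0.1708], [0.4446, -0.1263]]
1.4099915632475257 0.3360471049285852
-0.1507188111154789 0.25499473670322076
-1.732259123954122 0.3423337365715335
2.966207405914879 0.2547835816782926
```

View pics/b.png

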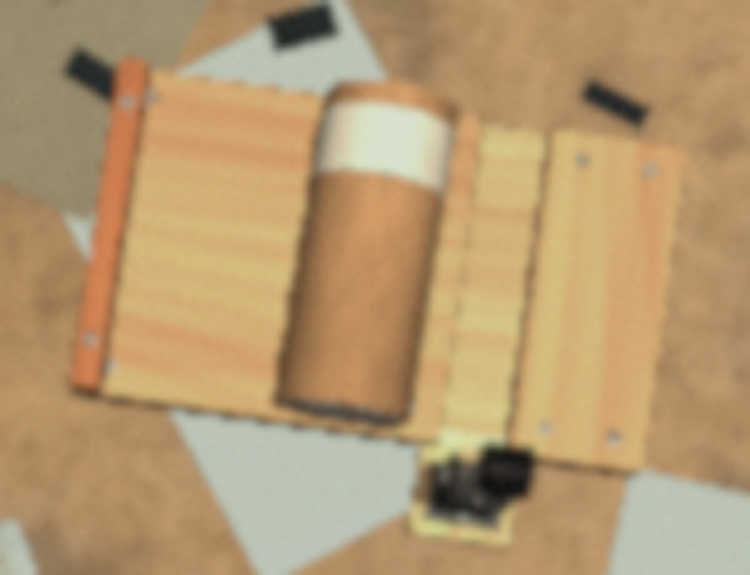

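The crop shows the brown tube with its paper band at the far end (crop 370,250). The saddle gap is near crop (500,300) and the upright arm is at (490,470). The top camera puts the tube about 78 mm left of the saddle, and the rest's yaw is about -0.148 rad. Next I compute the approach.

```bash
cat >> h.py <<'E'
YAW=-0.148
S0=np.array([0.6125,-0.0525]);EX=np.array([np.cos(YAW),np.sin(YAW)]);EY=np.array([-np.sin(YAW),np.cos(YAW)])
def rest(p): d=np.array(p[:2])-S0; return (d@EX).round(4),(d@EY).round(4)
def delta(p,Rt):
    s=ctrl.sense();Rc=R.from_rotvec(s['tcp_rot'])
    return (Rc.inv()*Rt).as_rotvec().round(4),Rc.inv().apply(np.array(p)-s['tcp_pos']).round(4)
RT=R.from_matrix(np.c_[np.r_[EY,0],np.r_[EX,0],[0,0,-1]])
E
python3 - <<'E'
from h import *
print(rest([0.626,0.0245]))
p=S0+EX*0.005+EY*0.088
print(p,delta([*p,0.16],RT),delta([*p,0.231],RT))
E
```

```text
(np.float64(0.002), np.float64(0.0781))
[0.63042185 0.03380068] (array([-0.   , -0.   ,  1.488]), array([-0.606 , -0.4479,  0.0713])) (array([-0.   , -0.   ,  1.488]), array([-6.060e-01, -4.479e-01,  3.000e-04]))
```

Request:
jog_arm(
  deltas=[
    [[0,0,0.1,-0.05,-0.037,0,0],[0,0,0.2,-0.1,-0.074,0,0],[0,0,0.3,-0.15,-0.111,0,0],[0,0,0.4,-0.2,-0.148,0,0],[0,0,0.5,-0.25,-0.185,0,0],[0,0,0.6,-0.3,-0.222,0,0],[0,0,0.7,-0.35,-0.259,0,0],[0,0,0.8,-0.4,-0.296,0,0],[0,0,0.9,-0.45,-0.333,0,0],[0,0,1.05,-0.5,-0.37,0,0],[0,0,1.2,-0.55,-0.407,0,0],[0,0,1.35,-0.58,-0.43,0,0],[0,0,1.488,-0.606,-0.448,0,0],[0,0,1.488,-0.606,-0.448,0.03,0],[0,0,1.488,-0.606,-0.448,0.06,0],[0,0,1.488,-0.606,-0.448,0.0713,0],[0,0,1.488,-0.606,-0.448,0.0713,0]],
  ],
)

```text
time: 3.28
tcp_pos: [0.6303, 0.0338, 0.1598]
tcp_rot: [-2.379, -2.051, 0.001]
ft_force: [0.1, -0.1, 0.7]
gripper_width: 0.0855
gripper_force: 0.0
```

Request:
jog_arm(
  deltas=[
    [[0,0,0,0,0,0.02,0],[0,0,0,0,0,0.04,0],[0,0,0,0,0,0.053,0],[0,0,0,0,0,0.057,0],[0,0,0,0,0,0.057,0]],
  ],
)

```text
time: 3.9
tcp_pos: [0.6307, 0.0337, 0.1035]
tcp_rot: [2.379, 2.051, 0.001]
ft_force: [0.5, -0.0, 0.3]
gripper_width: 0.0854
gripper_force: 0.0
```

```bash
python3 - <<'E'
from h import *
s=ctrl.sense();print(s['tcp_pos'],s['ft_force'])
for c in ['scene','top']:
    d=shot(c,c+'2.png');r=loc(c,d,'tube');print(r,[rest(x[1]) for x in r])
d=shot('wrist','w2.png')
f=cv2.imread('pics/scene2.png')[130:260,220:380];g=cv2.imread('pics/w2.png')
cv2.imwrite('pics/c.png',np.hstack([cv2.resize(f,(400,325)),cv2.resize(g,(400,325))]))
E
```

```text
[0.63073757 0.0336615  0.10352057] [ 0.47728016 -0.03748612  0.32791652]
[(0.88, [0.3422, -0.1483, 0.0403], [249, 282]), (0.76, [0.6276, 0.025, 0.0629], [304, 193])] [(np.float64(-0.2532), np.float64(-0.1346)), (np.float64(0.0035), np.float64(0.0789))]
[(0.47, [0.6224, 0.0268, 0.0641], [272, 135])] [(np.float64(-0.0019), np.float64(0.0799))]
```

View pics/c.png

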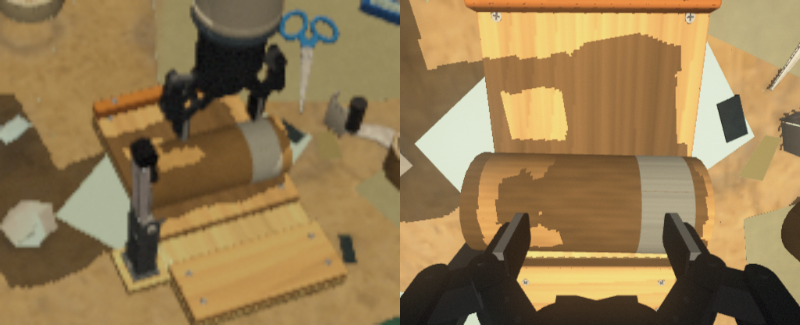

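The scene crop (left) shows the open fingers just above the tube. The wrist view (right) shows the tube level with the stop bar, so it is parallel to the saddle. The fingertips aim at (515,220) and (680,220), straddling its middle. I go on down by touch.

Request:
jog_arm(
  deltas=[
    [[0,0,0,0,0,0.004,0],[0,0,0,0,0,0.008,0],[0,0,0,0,0,0.01,0],[0,0,0,0,0,0.011,0],[0,0,0,0,0,0.011,0]],
  ],
)

```text
time: 4.78
tcp_pos: [0.6304, 0.0337, 0.0919]
tcp_rot: [-2.38, -2.051, 0.0]
ft_force: [0.2, 0.4, 0.8]
gripper_width: 0.0856
gripper_force: 0.0
```

Request:
jog_arm(
  deltas=[
    [[0,0,0,0,0,0.001,0],[0,0,0,0,0,0.001,0]],
  ],
)

```text
time: 5.03
tcp_pos: [0.6304, 0.0337, 0.091]
tcp_rot: [2.38, 2.051, -0.0]
ft_force: [-0.7, 0.7, -0.1]
gripper_width: 0.0853
gripper_force: 0.0
```

Request:
jog_arm(
  deltas=[
    [[0,0,0,0,0,0.001,0],[0,0,0,0,0,0.001,0]],
  ],
)

```text
time: 5.28
tcp_pos: [0.6304, 0.0337, 0.0899]
tcp_rot: [-2.38, -2.051, 0.0]
ft_force: [-0.3, 0.7, 0.0]
gripper_width: 0.0855
gripper_force: 0.0
```

Request:
jog_arm(
  deltas=[
    [[0,0,0,0,0,0.001,0],[0,0,0,0,0,0.001,0]],
  ],
)

```text
time: 5.52
tcp_pos: [0.6305, 0.0338, 0.0895]
tcp_rot: [2.379, 2.051, 0.001]
ft_force: [-2.0, 0.5, 7.7]
gripper_width: 0.0853
gripper_force: 3.9
```

Request:
jog_arm(
  deltas=[
    [[0,0,0,0,0,0.001,0],[0,0,0,0,0,0.001,0]],
  ],
)

```text
time: 5.78
tcp_pos: [0.6306, 0.0339, 0.0892]
tcp_rot: [2.379, 2.051, 0.001]
ft_force: [-4.8, 2.1, 19.1]
gripper_width: 0.0857
gripper_force: 9.6
```

Request:
jog_arm(
  deltas=[
    [[0,0,0,0,0,0.001,0],[0,0,0,0,0,0.001,0]],
  ],
)

```text
time: 6.02
tcp_pos: [0.6307, 0.034, 0.089]
tcp_rot: [2.379, 2.051, 0.002]
ft_force: [-9.1, 3.2, 31.5]
gripper_width: 0.0854
gripper_force: 15.7
```

Contact at z ≈ 0.0895. I ease off to about 8 N and roll the first stroke.

Request:
jog_arm(
  deltas=[
    [[0,0,0,0,0,-0.0015,0],[0,0,0,0,0,-0.0015,0],[0,0,0,-0.003,0,-0.0015,0],[0,0,0,-0.007,0,-0.0015,0],[0,0,0,-0.012,0,-0.0015,0],[0,0,0,-0.017,0,-0.0015,0],[0,0,0,-0.022,0,-0.0015,0],[0,0,0,-0.026,0,-0.0015,0],[0,0,0,-0.028,0,-0.0015,0],[0,0,0,-0.028,0,-0.0015,0]],
  ],
)

```text
time: 7.28
tcp_pos: [0.6259, 0.006, 0.0896]
tcp_rot: [-2.38, -2.051, 0.0]
ft_force: [-9.3, 2.2, 20.5]
gripper_width: 0.0848
gripper_force: 10.3
```

```bash
cat >> h.py <<'E'
def look():
    s=ctrl.sense();print('tcp',rest(s['tcp_pos']),s['tcp_pos'][2],s['ft_force'].round(1),s['time'])
    for c in ['scene','top']:
        d=shot(c,c+'_l.png');r=loc(c,d,'tube');print(c,[(x[0],rest(x[1]),x[1][2]) for x in r if x[1][0]>.5])
        for m in ctrl.masks_of(c,'tube')[:2] if c=='top' else []:
            v,u=np.nonzero(m['mask']);print('mask',m['p'],u.mean().round(1),v.mean().round(1),len(u))
    for t in ['holddown_tip']: print(t,[(x[0],rest(x[1]),x[1][2]) for x in loc('scene',d,t)][:0])
E
python3 -c "
from h import *
look()"
```

```text
tcp (np.float64(0.0046), np.float64(0.0598)) 0.08958814004587137 [-9.3  2.2 20.5] 7.275
scene [(0.85, (np.float64(0.0042), np.float64(0.0617)), 0.0609)]
top [(0.63, (np.float64(-0.0016), np.float64(0.0622)), 0.0657), (0.35, (np.float64(-0.0978), np.float64(0.4952)), -0.0011)]
mask 0.6 268.5 129.3 46
holddown_tip []
```

Request:
jog_arm(
  deltas=[
    [[0,0,0,-0.004,0,0,0],[0,0,0,-0.008,0,0,0],[0,0,0,-0.012,0,0,0],[0,0,0,-0.016,0,0,0],[0,0,0,-0.019,0,0,0],[0,0,0,-0.02,0,0,0],[0,0,0,-0.02,0,0,0]],
  ],
)

```text
time: 8.45
tcp_pos: [0.6227, -0.0138, 0.089]
tcp_rot: [-2.379, -2.051, 0.001]
ft_force: [-7.5, 0.7, 13.3]
gripper_width: 0.0854
gripper_force: 6.5
```

Request:
jog_arm(
  deltas=[
    [[0,0,0,0,0,-0.01,0],[0,0,0,0,0,-0.02,0],[0,0,0,0.01,0,-0.02,0],[0,0,0,0.02,0,-0.02,0],[0,0,0,0.02,0,-0.02,0]],
  ],
)

```text
time: 9.07
tcp_pos: [0.6262, 0.0071, 0.1081]
tcp_rot: [-2.378, -2.052, 0.0]
ft_force: [-0.4, -0.3, -0.2]
gripper_width: 0.0855
gripper_force: 0.0
```

```bash
python3 -c "
from h import *
look()
shot('wrist','w3.png')"
```

```text
tcp (np.float64(0.0048), np.float64(0.061)) 0.1081425872115593 [-0.4 -0.3 -0.2] 9.075
scene [(0.81, (np.float64(-0.0001), np.float64(0.051)), 0.0622)]
top [(0.42, (np.float64(0.0023), np.float64(0.0534)), 0.0651)]
mask 0.42 271.3 130.0 7
holddown_tip []
```

View pics/w3.png

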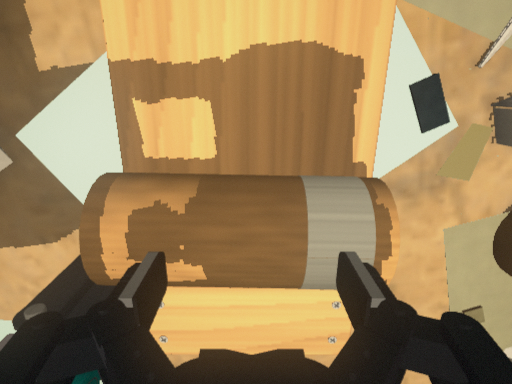

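The tube lies about 52 mm from the saddle and is still parallel (wrist view, tube at rows 175-285, level). Second stroke.

Request:
jog_arm(
  deltas=[
    [[0,0,0,0,0,0.01,0],[0,0,0,0,0,0.017,0],[0,0,0,0,0,0.0195,0],[0,0,0,0,0,0.0195,0],[0,0,0,-0.003,0,0.0195,0],[0,0,0,-0.007,0,0.0195,0],[0,0,0,-0.012,0,0.0195,0],[0,0,0,-0.017,0,0.0195,0],[0,0,0,-0.022,0,0.0195,0],[0,0,0,-0.027,0,0.0195,0],[0,0,0,-0.032,0,0.0195,0],[0,0,0,-0.037,0,0.0195,0],[0,0,0,-0.041,0,0.0195,0],[0,0,0,-0.043,0,0.0195,0],[0,0,0,-0.043,0,0.0195,0]],
  ],
)

```text
time: 11.3
tcp_pos: [0.6191, -0.0366, 0.0889]
tcp_rot: [-2.379, -2.05, 0.002]
ft_force: [-7.3, -0.1, 11.3]
gripper_width: 0.0855
gripper_force: 5.2
```

Request:
jog_arm(
  deltas=[
    [[0,0,0,0,0,-0.01,0],[0,0,0,0,0,-0.02,0],[0,0,0,0.01,0,-0.02,0],[0,0,0,0.02,0,-0.02,0],[0,0,0,0.02,0,-0.02,0]],
  ],
)

```text
time: 11.92
tcp_pos: [0.6228, -0.0156, 0.1087]
tcp_rot: [-2.378, -2.052, 0.0]
ft_force: [0.0, -0.1, -0.2]
gripper_width: 0.0853
gripper_force: 0.0
```

```bash
python3 -c "
from h import *
look()"
```

```text
tcp (np.float64(0.0048), np.float64(0.038)) 0.10866071894324363 [ 0.  -0.1 -0.2] 11.925
scene [(0.63, (np.float64(0.0016), np.float64(0.0328)), 0.0633)]
top [(0.44, (np.float64(-0.0019), np.float64(0.0334)), 0.0631)]
mask 0.45 279.9 130.4 36
holddown_tip []
```

Request:
jog_arm(
  deltas=[
    [[0,0,0,0,0,0.01,0],[0,0,0,0,0,0.017,0],[0,0,0,0,0,0.0195,0],[0,0,0,0,0,0.0195,0],[0,0,0,-0.003,0,0.0195,0],[0,0,0,-0.006,0,0.0195,0],[0,0,0,-0.01,0,0.0195,0],[0,0,0,-0.014,0,0.0195,0],[0,0,0,-0.018,0,0.0195,0],[0,0,0,-0.021,0,0.0195,0],[0,0,0,-0.024,0,0.0195,0],[0,0,0,-0.027,0,0.0195,0],[0,0,0,-0.03,0,0.0195,0],[0,0,0,-0.03,0,0.0195,0]],
  ],
)

```text
time: 13.98
tcp_pos: [0.6177, -0.0466, 0.0893]
tcp_rot: [-2.379, -2.05, 0.002]
ft_force: [-5.4, 0.2, 6.8]
gripper_width: 0.0852
gripper_force: 3.7
```

```bash
python3 -c "
from h import *
look()"
```

```text
tcp (np.float64(0.0043), np.float64(0.0066)) 0.08934040000166321 [-5.4  0.2  6.8] 13.975
scene [(0.65, (np.float64(0.0026), np.float64(0.0164)), 0.062)]
top []
holddown_tip []
```

Request:
jog_arm(
  deltas=[
    [[0,0,0,-0.003,0,0,0],[0,0,0,-0.006,0,0,0],[0,0,0,-0.008,0,0,0],[0,0,0,-0.008,0,0,0],[0,0,0,-0.008,0,0,0]],
  ],
)

```text
time: 14.9
tcp_pos: [0.6173, -0.0543, 0.0894]
tcp_rot: [-2.38, -2.051, -0.0]
ft_force: [0.1, -0.3, -0.9]
gripper_width: 0.0856
gripper_force: 0.0
```

```bash
python3 -c "
from h import *
look()"
```

```text
tcp (np.float64(0.005), np.float64(-0.0011)) 0.08942540697740914 [ 0.1 -0.3 -0.9] 14.9
scene [(0.57, (np.float64(0.0013), np.float64(0.0001)), 0.0585)]
top []
holddown_tip []
```

The tube is seated: y≈0, z≈0.0585, no force on the fingers. I lift, close the fingers, and go behind the hold-down arm.

Request:
jog_arm(
  deltas=[
    [[0,0,0,0,0,-0.03,0],[0,0,0,0,0,-0.08,0],[0,0,0,0,0,-0.13,255],[0,0,0,0,0,-0.18,255],[0,0,0,0,0,-0.2,255],[0,0,0,0,0,-0.2,255],[0,0,0,0,-0.03,-0.2,255],[0,0,0,0,-0.07,-0.2,255],[0,0,0,0,-0.11,-0.2,255],[0,0,0,0,-0.15,-0.2,255],[0,0,0,0,-0.19,-0.2,255],[0,0,0,0,-0.21,-0.2,255],[0,0,0,0,-0.21,-0.2,255]],
  ],
)

```text
time: 16.82
tcp_pos: [0.4081, -0.0231, 0.2886]
tcp_rot: [-2.379, -2.05, 0.002]
ft_force: [0.6, 1.0, -0.4]
gripper_width: -0.0002
gripper_force: 0.0
```

```bash
python3 - <<'E'
from h import *
look()
for c in ['scene','top']:
    d=shot(c,c+'4.png')
    for t in ['tube','holddown_tip','holddown_hinge']: r=loc(c,d,t);print(c,t,[(x[0],rest(x[1]),x[1][2]) for x in r])
shot('wrist','w4.png')
f=cv2.imread('pics/scene4.png')[110:270,190:390];g=cv2.imread('pics/w4.png')
cv2.imwrite('pics/d.png',np.hstack([cv2.resize(f,(400,320)),cv2.resize(g,(400,320))]))
E
```

```text
tcp (np.float64(-0.2065), np.float64(-0.001)) 0.2886248412727017 [ 0.6  1.  -0.4] 16.825
scene [(0.91, (np.float64(0.0012), np.float64(0.0019)), 0.0559)]
top [(0.58, (np.float64(-0.0018), np.float64(0.002)), 0.0607)]
mask 0.73 301.3 129.7 1239
mask 0.63 329.9 252.7 739
holddown_tip []
scene tube [(0.7, (np.float64(-0.25), np.float64(-0.1328)), 0.0404)]
scene holddown_tip [(0.75, (np.float64(-0.1294), np.float64(0.0019)), 0.2177)]
scene holddown_hinge [(0.77, (np.float64(-0.1236), np.float64(-0.0034)), 0.1074)]
top tube [(0.95, (np.float64(0.0022), np.float64(0.0013)), 0.0595), (0.83, (np.float64(-0.2486), np.float64(-0.1403)), 0.0383), (0.38, (np.float64(-0.0962), np.float64(0.4951)), 0.0009)]
top holddown_tip []
top holddown_hinge [(0.63, (np.float64(0.0018), np.float64(0.0009)), 0.057)]
```

View pics/d.png

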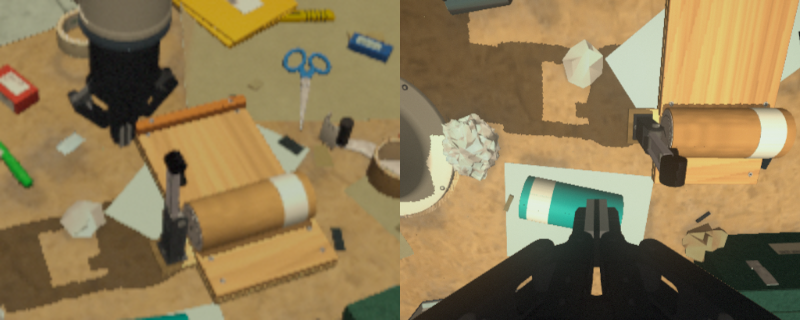

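The tube lies in the saddle (scene crop 250,210), the hold-down arm is upright (175,190), and the closed fingers are behind it and in line. I lower and push it over.

Request:
jog_arm(
  deltas=[
    [[0,0,0,0,0,0.03,255],[0,0,0,0,0,0.06,255],[0,0,0,0,0,0.083,255],[0,0,0,0,0.02,0.083,255],[0,0,0,0,0.04,0.083,255],[0,0,0,0,0.05,0.083,255],[0,0,0,0,0.058,0.083,255],[0,0,0,0,0.066,0.083,255],[0,0,0,0,0.074,0.084,255],[0,0,0,0,0.082,0.086,255],[0,0,0,0,0.09,0.088,255],[0,0,0,0,0.098,0.09,255],[0,0,0,0,0.106,0.094,255],[0,0,0,0,0.114,0.098,255],[0,0,0,0,0.114,0.098,255],[0,0,0,0,0.114,0.098,255]],
  ],
)

```text
time: 19.58
tcp_pos: [0.5221, -0.0401, 0.1914]
tcp_rot: [-2.379, -2.051, 0.0]
ft_force: [-0.7, 0.2, 0.0]
gripper_width: 0.0003
gripper_force: 0.0
```

```bash
python3 - <<'E'
from h import *
look()
d=shot('scene','scene5.png')
for t in ['tube','holddown_tip']: r=loc('scene',d,t);print(t,[(x[0],rest(x[1]),x[1][2]) for x in r])
f=cv2.imread('pics/scene5.png')[110:270,190:390]
cv2.imwrite('pics/e.png',cv2.resize(f,(600,480)))
E
```

```text
tcp (np.float64(-0.0912), np.float64(-0.0011)) 0.19142531613487113 [-0.7  0.2  0. ] 19.575
scene []
top []
mask 0.21 251.3 138.0 4302
holddown_tip []
tube [(0.69, (np.float64(-0.248), np.float64(-0.1352)), 0.0369), (0.6, (np.float64(0.001), np.float64(-0.0014)), 0.0576)]
holddown_tip [(0.93, (np.float64(-0.0558), np.float64(0.0005)), 0.1965)]
```

View pics/e.png

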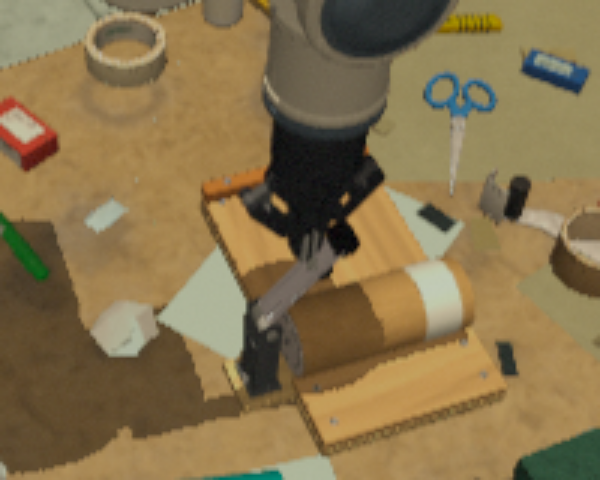

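The hold-down arm leans about 37° (tip at crop 343,238) and still rests against the fingers. I push on, following it down.

Request:
jog_arm(
  deltas=[
    [[0,0,0,0,0.008,0.004,255],[0,0,0,0,0.016,0.01,255],[0,0,0,0,0.024,0.016,255],[0,0,0,0,0.03,0.022,255],[0,0,0,0,0.03,0.022,255],[0,0,0,0,0.03,0.022,255]],
  ],
)

```text
time: 20.78
tcp_pos: [0.5519, -0.0446, 0.1695]
tcp_rot: [-2.379, -2.051, 0.0]
ft_force: [-0.1, -0.6, -0.1]
gripper_width: -0.0002
gripper_force: 0.0
```

```bash
python3 - <<'E'
from h import *
look()
d=shot('scene','scene6.png')
for t in ['tube','holddown_tip']: r=loc('scene',d,t);print(t,[(x[0],rest(x[1]),x[1][2]) for x in r])
E
```

```text
tcp (np.float64(-0.0611), np.float64(-0.0011)) 0.16945855585839104 [-0.1 -0.6 -0.1] 20.775
scene [(0.81, (np.float64(-0.0009), np.float64(-0.0025)), 0.0566), (0.58, (np.float64(0.0015), np.float64(0.0008)), 0.0625)]
top []
mask 0.28 254.4 138.3 4425
holddown_tip []
tube [(0.98, (np.float64(-0.2511), np.float64(-0.1374)), 0.0391)]
holddown_tip [(0.62, (np.float64(-0.0096), np.float64(0.0001)), 0.1104), (0.54, (np.float64(-0.0003), np.float64(0.0014)), 0.0621)]
```

Request:
jog_arm(
  deltas=[
    [[0,0,0,0,0,-0.03,255],[0,0,0,0,0,-0.08,255],[0,0,0,0,-0.03,-0.12,255],[0,0,0,0,-0.08,-0.12,255],[0,0,0,0,-0.12,-0.12,255],[0,0,0,0,-0.12,-0.12,255],[0,0,0,0,-0.12,-0.12,255]],
  ],
)

```text
time: 22.1
tcp_pos: [0.4339, -0.027, 0.2898]
tcp_rot: [2.379, 2.05, 0.001]
ft_force: [0.2, -0.4, 0.6]
gripper_width: 0.0001
gripper_force: 0.0
```

```bash
python3 - <<'E'
from h import *
look()
for c in ['scene','top']:
    d=shot(c,c+'7.png')
    for t in ['tube','holddown_tip']: r=loc(c,d,t);print(t,[(x[0],rest(x[1]),x[1][2]) for x in r])
f=cv2.imread('pics/scene7.png')[130:270,220:380]
cv2.imwrite('pics/f.png',cv2.resize(f,(640,560)))
E
```

```text
tcp (np.float64(-0.1804), np.float64(-0.0012)) 0.28976769596306196 [ 0.2 -0.4  0.6] 22.1
scene [(0.73, (np.float64(0.0003), np.float64(0.0007)), 0.0579)]
top [(0.86, (np.float64(-0.0012), np.float64(0.0011)), 0.0569)]
mask 0.92 332.9 243.7 1265
mask 0.75 302.9 120.5 757
holddown_tip []
tube [(0.92, (np.float64(-0.2494), np.float64(-0.1352)), 0.0402), (0.82, (np.float64(0.0019), np.float64(0.0023)), 0.0551)]
holddown_tip [(0.93, (np.float64(-0.0109), np.float64(-0.0003)), 0.1116)]
tube [(0.95, (np.float64(-0.2498), np.float64(-0.1374)), 0.0395), (0.82, (np.float64(-0.0003), np.float64(0.0005)), 0.0571)]
holddown_tip []
```

View pics/f.png

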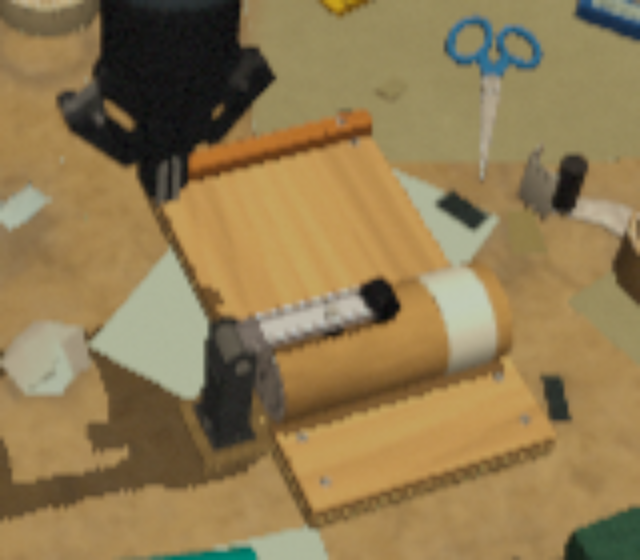

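The hold-down arm lies flat on the seated tube (tip at crop 380,300, 111 mm high) and the gripper is clear of everything. I hand the job in.

```bash
python3 -c "
from station import ctrl
print(ctrl.hand_in())"
```

```text
the job is handed in; nothing more can be done
None
```

I handed the job in with the tube seated in the saddle, the hold-down arm down with its pad on the tube, and the gripper clear; `hand_in()` gave no verdict, so I can't say whether it passed.

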